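# Swap a charged battery pack from its charger into the work light

### The arm

A 6-joint arm with a two-finger parallel gripper is mounted at the origin on the work surface. World frame = base frame: x ahead of the robot, y to its left, z up, the work surface at z = 0. Lengths are in m, angles in rad, forces in N, time in s.
With the tool pointing down it reaches from about 0.3 to 0.775 m from the base axis. Payload 14.6 kg.
Tool frame: the origin (TCP) lies midway between the tips of the shut fingers; the grasp point (between the pads) lies 19 mm behind it; z points along the fingers, y is the direction in which the jaws open and shut (so a half turn about z gives the same grasp; the last joint's range is limited). The gripper opens to 85 mm and grips with 20 to 120 N. Pads are 22 mm wide; open, the fingers measure 114 mm over their backs; the gripper's body (76 mm by 85 mm) begins 54 mm behind the grasp point. The pads swing forward as they close: fully open they stand 13 mm farther back than shut.
Start: joints at [1.122, 0.3, 1.521, -0, 1.321, -0.067], TCP at [0.205, 0.51, 0.231] pointing down, gripper open.
Joint ranges: [-3.03, 3.03], [-0.79, 2.21], [0.23, 2.52], [-1.04, 4.18], [0, 3.07], [-2.55, 2.55]. Speed limits (rad/s): [2.22, 2.22, 2.57, 3.14, 3.14, 3.14].

### API

Orientations are given as a rotation vector (axis times angle).
In Python, from workcell import sense, grab_frame, job_done gives the robot as it stands.
- The arm moves only by the tool drive_tool, never from a script. Its arguments are lists of equal length, an entry for each row: "jaw": the finger opening in mm, from 0 to 85.4; "offset": the shift along the tool's x, y, z in mm, a list of three; "turn": the turn, a rotation vector about the tool's x, y, z in rad, a list of three. In form: {"jaw": [jaw, ...], "offset": [[tx, ty, tz], ...], "turn": [[rx, ry, rz], ...]}. A call has exactly 10 rows; each row is the pose to reach, as a shift and turn from the pose commanded when the call began, along the tool's axes at that moment; what a row does not reach only later rows make up. A row lasts 1/12 s, in which the tool goes at most 41.7 mm and 7.16 degrees, less where a joint would pass 70% of its speed; a pose out of reach is approached as far as the arm can. A call with a gripper value outside its range is refused whole. The fingers move at their own pace and stop on an object; "grip_force" is the grip in N (left out, the last holds). Time passes only in rows, so rows that repeat a pose let the fingers close, or fill a call up. It gives the time, the measured TCP pose, the force and the opening at its end, in the units of the state.
- sense(): the state, without advancing time (a new reading comes with each control period).
- grab_frame(name): name is "scene" or "top"; returns a dict with "frame" (420x560x3 uint8, red, green, blue), "intrinsics" (3x3 intrinsics, pixels), "R" (3x3) and "t" (3): a world point X has camera coordinates R X + t. Camera axes: x right, y down, z forward; pixel columns grow to the right and rows downward; lengths in m; the calibration is good to about 2 mm. A picture is of the moment at which its call begins. There is no depth.
- job_done(): hands the job in, once; it reports no verdict.
The state is a dict: "t": time; "joint_pos": joint angles; "qd": joint speeds; "joint_efforts": joint torques, N m; "tcp_pos": TCP position; "eef_rot": TCP orientation; "force": force on the tool from outside, world axes, zero at the start; "moment": the same for the moment, N m; "opening": finger opening in m.
Only numpy, scipy, OpenCV 4.12 (cv2) and the standard library are available. Lean on these libraries where they do the work, as an engineer would, in place of code of your own. Each camera call takes 0.05 s, during which the arm holds its last target. There are 200 camera calls.

### The job

The battery pack on the charger with the green lamp is full: squeeze its two orange side tabs right in together, draw the pack straight up out of the charger without wrenching it against the catches or shoving it about, and carry it upright to the empty bay on top of the yellow work light. Ease it in and press it down against its sprung contacts, firmly but never hard, until it is fully home with its shoulder on the light, then let go so that both tabs spring right back out and lock it there. Leave the pack on the red-lamp charger and everything else on the bench where it is.

Things in the scene. Friction and masses are not known exactly. Their poses are not given: they have to be found in the camera images.
- pack: The charged battery pack (about 0.4 to 0.65 kg), black with a yellow top panel, locked in the green-lamp charger. Origin: centre of the lower end of its stem, z up. Stem 46 (x) by 38 (y) mm, z 0 to 36 mm, its lowest 7 mm tapering in by 3 mm a side. Block 84 (x) by 52 (y) mm, z 36 to 92 mm; its flat underside at z 36 is the shoulder. A half turn about z gives the same pack.
- pack_left (a point): Middle of the outer face of the orange spring tab on the pack's +y side, pack z 66 mm (moves with the tab). Each tab is 30 mm wide (x) and 32 mm high (z 50 to 82 mm). Across both tabs: 66 mm free, 54 mm fully pressed.
- pack_right (a point): The same point of the orange tab on the pack's -y side.
- pack_tab_left (a joint): How far the +y tab is pressed in: 0 = sprung out, 0.006 m = fully in; about 4 N starts it, 11 N holds it fully in. A hook on its leg stands 5.5 mm out from the stem's side (pack z 4 to 18 mm, flat on top, sloped below) and moves with it: clear of the catch from 4.5 mm of press if the pack is centred in the bay, from 5.5 mm if it leans to that side.
- pack_tab_right (a joint): The same for the tab on the -y side.
- charger_ready_mouth (a point): Centre of the mouth of the bay in the top of the green-lamp charger, a fixed grey box 150 (x) by 120 (y) by 60 mm high; x to the lamp's end, z up. Bay 48 (x) by 40 (y) mm: 1 mm of play round the stem. Catches on its y walls end 17 mm down; sprung contacts push the locked pack up, hooks against the catches: pack origin 35 mm below this point, shoulder 1 mm off the box.
- charger_ready_contacts (a joint): The sprung contact block at the bottom of that charger's bay: how far it is pushed down, 0.008 m and 12.6 N under the locked pack. Contacts and catches together already bear some 20 N on the resting pack; shove or pull beyond 40 N in all is rough handling.
- charger_ready_lamp (a point): The lit green lamp window (36 by 12 mm) on top of that charger, 67 mm from the bay's centre along the charger's x.
- light_mouth (a point): Centre of the mouth of the empty bay in the top of the yellow work light's base, 58 mm above the bench; z up, x towards the lamp head. Bay and catches as in the charger. Pressed fully home, the shoulder lies on the base, pack origin 36 mm below this point, pack x along this x (either way round); let go there, the tabs spring out and the locked pack rides at 35 mm. Let go short of 35 mm, it is not locked.
- light_contacts (a joint): The sprung contact block at the bottom of the light's bay: how far it is pushed down. 0 = free, its top 26 mm below the mouth (the stem meets it when the pack's origin is 27 mm below the mouth), 5 N; 0.009 m = pack fully home, 13.5 N; beyond that the shoulder is on hard plastic. More than 45 N between pack and light in all, contacts included, is too hard.
- light: Cordless work light, fixed. Yellow base 150 (x) by 132 (y) by 58 mm high, origin on the bench under its middle; bay centre at x = -10 mm. The tilted black LED head, 140 mm wide and up to 150 mm above the bench, stands at x = 65 to 135 mm.
- charger_busy_mouth (a point): Centre of the bay's mouth of the other, identical charger, with a red lamp; leave it.
- pack_low: A pack just like the other, still charging in the red-lamp charger; leave it there. Same origin and sizes.
- glue: Orange glue bottle, 48 mm across, 130 mm high, upright; origin centre of its foot. Bystander.
- tape_measure: Yellow tape measure, 68 x 40 x 62 mm; origin centre of its underside. Bystander.
- driver: Screwdriver with a red handle lying on the bench; origin at its middle, underside. Bystander.
- screw_jar: Glass jar with a red cap, 66 mm across, 85 mm high; origin centre of its foot. Bystander.
- toy_car: Wooden toy car, 170 mm long, 66 mm wide, 44 mm high; origin on the bench under its middle. Bystander.
- drill: Blue cordless drill without a pack, lying on its side, about 200 x 205 x 65 mm; origin on the bench under its motor body. Bystander.
There are look-alikes about, which are no part of the job. What is shaped like the pack but blue or purple is not meant.

How it is judged:
By the outcome, as a careful person would: the job done as asked, in the order asked, and still so for the second after the job is handed in, with the robot touching nothing.
It also fails if it takes over 67 s, if anything falls off the work surface, if the arm or the gripper's body presses on something with over 40 N, if the wrist force passes 120 N, or if a joint passes its speed limit or range.

## Working session

There is one attempt and no reset: what is moved stays moved. The work goes in short steps, Python scripts to look and compute and a tool call to move; the robot and the scene stay as the last step left them, time stands still between calls to the robot, and variables do not carry over. Pictures are saved under pics/ and viewed, about 8 in all and at most 12, crops included, and the job is handed in when it is done.

Besides the shell and the picture viewer there is one more tool, called after ">>>" as name(argument=value, ...) on one line, values as JSON. drive_tool: Moves the arm, as the interface text tells. Its arguments: {"type":"object","properties":{"jaw":{"type":"array","items":{"type":"number"}},"offset":{"type":"array","items":{"type":"array","items":{"type":"number"}}},"turn":{"type":"array","items":{"type":"array","items":{"type":"number"}}},"grip_force":{"type":"number"}},"required":["jaw","offset","turn"]}

```bash
mkdir -p pics
cat > h.py <<'E'
import numpy as np, cv2
from workcell import sense, grab_frame, job_done
def grab(n,save=None):
    f=grab_frame(n)
    if save: cv2.imwrite(f'pics/{save}.png',f['frame'][:,:,::-1])
    return f
def ray(f,u,v,z):
    K,R,t=map(np.array,(f['intrinsics'],f['R'],f['t']))
    d=R.T@np.linalg.inv(K)@[u,v,1]; c=-R.T@t
    return c+d*(z-c[2])/d[2]
def proj(f,X):
    p=f['intrinsics']@(f['R']@np.array(X)+f['t']); return p[:2]/p[2]
E
python3 - <<'E'
from h import *
import pickle
a=grab('top','top0');b=grab('scene','scene0');pickle.dump((a,b),open('f0.pkl','wb'))
for f in (a,b): print(f['intrinsics'],f['R'],-f['R'].T@f['t'])
print(sense())
E
```

```text
[[406.39888949   0.         278.3353561 ]
 [  0.         406.39888949 211.20605985]
 [  0.           0.           1.        ]] [[ 0.02080819 -0.9997762   0.00381713]
 [-0.995724   -0.02106725 -0.08994374]
 [ 0.09000403 -0.00192924 -0.99593953]] [0.40340892 0.05647132 1.24808913]
[[410.44643322   0.         283.38232757]
 [  0.         410.44643322 206.50202088]
 [  0.           0.           1.        ]] [[ 0.1894377   0.98164097  0.0222344 ]
 [ 0.62032629 -0.10209654 -0.77767062]
 [-0.76112328  0.16111272 -0.62827864]] [ 1.43345939 -0.11580057  0.84819872]
{'t': 0.1, 'joint_pos': array([ 1.12238323e+00,  3.00422357e-01,  1.52149597e+00, -1.60577870e-06,
        1.32070747e+00, -6.66136741e-02]), 'qd': array([ 8.85298829e-04, -2.67503476e-03,  7.74053704e-04,  2.75581750e-05,
       -5.45214251e-05, -1.06618376e-03]), 'joint_efforts': array([ 4.06122526e-04, -5.44377065e+01, -3.62367761e+01,  3.19543585e-05,
        2.98765124e-03, -2.44933503e-06]), 'tcp_pos': array([0.2048473 , 0.51021116, 0.23078406]), 'eef_rot': array([-5.96042808e-01, -3.08426510e+00,  1.56983784e-03]), 'force': array([-0.84576864,  0.45341256, -0.61359585]), 'moment': array([-0.01912696, -0.02557377, -0.00027448]), 'opening': 0.08576482904153036}
```

View pics/top0.png

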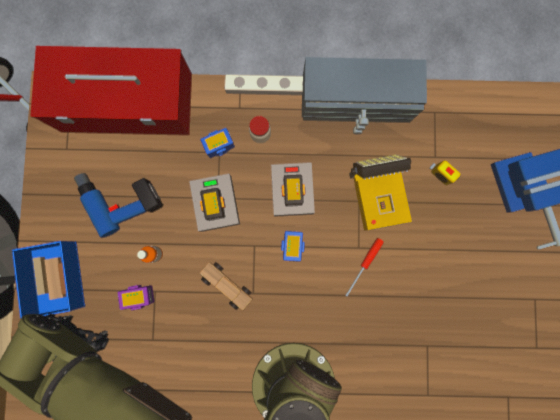

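View pics/scene0.png

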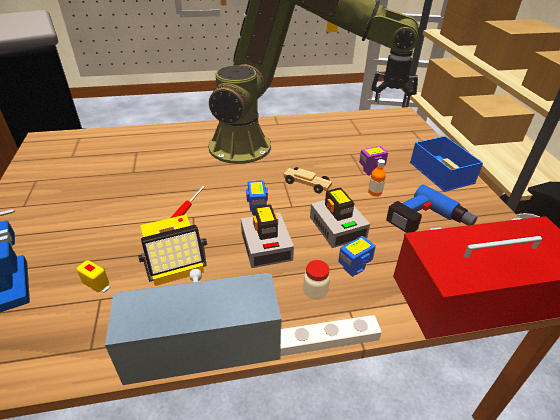

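Candidates (top-view pixel): green-lamp charger pack (212,205), red-lamp pack (293,188), blue look-alikes (217,142) and (293,246), and a purple one (135,298). The one next to the green lamp at (210,183) fits the description. Next I'll check it in a crop and measure.

Run:
```python
from h import *
import pickle
a,b=pickle.load(open('f0.pkl','rb'))
A,B=a['frame'],b['frame']
def up(I,x,y,w,h,s): return cv2.resize(I[y:y+h,x:x+w],None,fx=s,fy=s,interpolation=cv2.INTER_CUBIC)
t=np.hstack([up(A,182,168,64,68,6)[:400,:380],up(A,348,150,68,84,5)[:400,:340]])
bt=up(B,300,180,80,66,5)[:330,:380]; bt2=up(B,130,205,90,82,4)[:330,:340]
bt=np.hstack([bt,np.zeros((330,380-bt.shape[1],3),np.uint8),bt2,np.zeros((330,340-bt2.shape[1],3),np.uint8)])
o=np.vstack([cv2.resize(t,(720,400))[:, :],bt])
cv2.imwrite('pics/crop1.png',cv2.resize(o,None,fx=.8,fy=.8)[:,:,::-1])
hsv=cv2.cvtColor(A,cv2.COLOR_RGB2HSV)
def comps(lo,hi,x,y,w,h,H=hsv):
    m=np.zeros(H.shape[:2],np.uint8); m[y:y+h,x:x+w]=cv2.inRange(H,lo,hi)[y:y+h,x:x+w]
    n,l,s,c=cv2.connectedComponentsWithStats(m)
    for i in range(1,n):
        if s[i,4]>8:
            pts=np.argwhere(l==i)[:,::-1].astype(np.float32); yield s[i,4],c[i],cv2.minAreaRect(pts)
for nm,lo,hi,z in [('green',(50,120,80),(75,255,255),.06),('yellow',(22,120,120),(33,255,255),.117),('orange',(8,150,120),(19,255,255),.10),('grey',(0,0,90),(179,45,220),.06)]:
    for s,c,r in comps(lo,hi,182,168,64,68): print(nm,s,c.round(1),ray(a,*c,z).round(4),r)
for s,c,r in comps((20,120,120),(33,255,255),348,150,68,84): print('light',s,c,ray(a,*c,.058).round(4),r)
```

```text
Traceback (most recent call last):
ValueError: all the input array dimensions except for the concatenation axis must match exactly, but along dimension 0, the array at index 0 has size 330 and the array at index 2 has size 328
```

```bash
cat > m.py <<'E'
from h import *
import pickle
a,b=pickle.load(open('f0.pkl','rb'))
A,B=a['frame'],b['frame']
def up(I,x,y,w,h): return cv2.resize(I[y:y+h,x:x+w],(380,290),interpolation=cv2.INTER_CUBIC)
o=np.vstack([np.hstack([up(A,170,168,90,68),up(A,334,150,112,85)]),np.hstack([up(B,300,185,80,61),up(B,125,205,105,80)])])
cv2.imwrite('pics/crop1.png',o[:,:,::-1])
hsv=cv2.cvtColor(A,cv2.COLOR_RGB2HSV)
def comps(lo,hi,x,y,w,h,H=hsv):
    m=np.zeros(H.shape[:2],np.uint8); m[y:y+h,x:x+w]=cv2.inRange(H,lo,hi)[y:y+h,x:x+w]
    n,l,s,c=cv2.connectedComponentsWithStats(m)
    for i in range(1,n):
        if s[i,4]>8:
            pts=np.argwhere(l==i)[:,::-1].astype(np.float32); yield s[i,4],c[i],cv2.minAreaRect(pts)
for nm,lo,hi,z in [('green',(50,120,80),(75,255,255),.06),('yellow',(22,120,120),(33,255,255),.117),('orange',(8,150,120),(19,255,255),.10),('grey',(0,0,90),(179,45,220),.06)]:
    for s,c,r in comps(lo,hi,182,168,64,68): print(nm,s,c.round(1),ray(a,*c,z).round(4),r)
for s,c,r in comps((20,120,120),(33,255,255),348,150,68,84): print('light',s,c,ray(a,*c,.058).round(4),r)
E
python3 m.py
```

```text
green 60 [210.  182.6] [0.5911 0.2577 0.06  ] ((209.94595336914062, 182.67567443847656), (4.6031718254089355, 12.494322776794434), 80.53767395019531)
yellow 281 [210.7 202.8] [0.5253 0.244  0.117 ] ((210.84397888183594, 202.8920135498047), (21.913469314575195, 13.326967239379883), 79.69515228271484)
orange 20 [221.4 200.4] [0.5346 0.2168 0.1   ] ((221.44117736816406, 200.76473999023438), (8.00367546081543, 2.9104275703430176), 75.96376037597656)
orange 19 [201.2 205.3] [0.5195 0.2735 0.1   ] ((201.32432556152344, 205.44595336914062), (9.206343650817871, 1.8083888292312622), 80.53767395019531)
grey 1320 [215.  202.7] [0.5319 0.2408 0.06  ] ((213.85598754882812, 202.2080078125), (50.445701599121094, 40.96477127075195), 79.69515228271484)
light 2291 [383.59450022 199.99301615] [ 0.5507 -0.2557  0.058 ] ((382.68682861328125, 197.9593963623047), (58.16323471069336, 47.15938186645508), 77.73522186279297)
```

View pics/crop1.png

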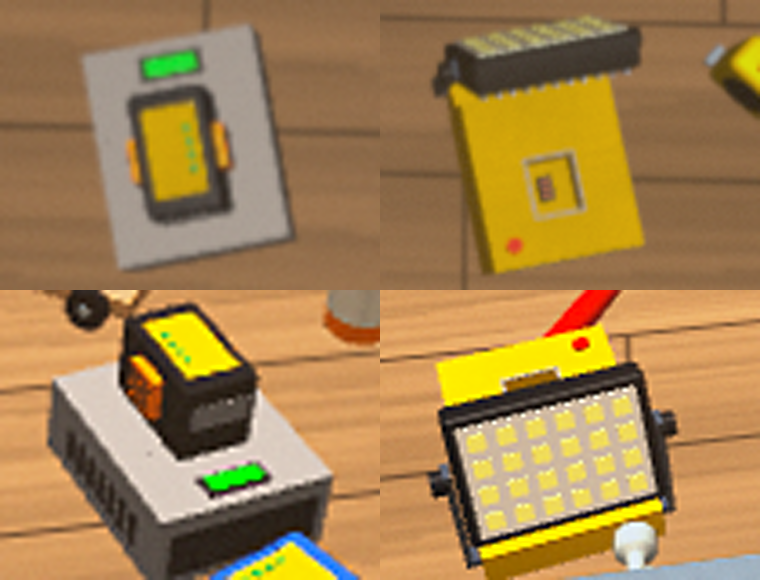

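The crop confirms the choice: a black pack with a yellow panel and orange tabs, next to the lit green lamp (top view 210,183). The light's empty bay is at about (385,204). I'll refine both and cross-check them against the scene view.

```bash
cat >> h.py <<'E'
from scipy.spatial.transform import Rotation as Ro
def move(target,yaw_y):
    """offset(mm), turn to bring tool to target, tool y at yaw_y deg (mod 180), pointing down"""
    s=sense(); R=Ro.from_rotvec(s['eef_rot']); p=s['tcp_pos']
    c=R.as_matrix()[:,1]; cur=np.degrees(np.arctan2(c[1],c[0]))
    d=(yaw_y-cur+90)%180-90; g=np.radians(cur+d)
    T=np.array([[np.sin(g)*1,np.cos(g),0],[-np.cos(g),np.sin(g),0],[0,0,-1]]); T[:,0]=np.cross(T[:,1],T[:,2])
    print('off',(R.inv().apply(np.array(target)-p)*1000).round(1),'turn',(R.inv()*Ro.from_matrix(T)).as_rotvec().round(4),'yaw',cur.round(2),'tcp',p.round(4),'q6',s['joint_pos'][5].round(2))
E
cat > m2.py <<'E'
from h import *
import pickle
a,b=pickle.load(open('f0.pkl','rb'))
def sub(f,lo,hi,box,s=6,inv=False):
    x,y,w,h=box
    I=cv2.resize(f['frame'][y:y+h,x:x+w],None,fx=s,fy=s,interpolation=cv2.INTER_CUBIC)
    m=cv2.inRange(cv2.cvtColor(I,cv2.COLOR_RGB2HSV),lo,hi)
    if inv:m=255-m
    cs,_=cv2.findContours(m,cv2.RETR_EXTERNAL,cv2.CHAIN_APPROX_NONE)
    c=max(cs,key=cv2.contourArea)
    return (c[:,0]+.5)/s-.5+[x,y]
def rep(n,f,c,z):
    P=np.array([ray(f,u,v,z)[:2] for u,v in c]); r=cv2.minAreaRect((P*1000).astype(np.float32)); print(n,np.round(r[0],1),np.round(r[1],1),round(r[2],2))
    return cv2.boxPoints(r)
G=((50,120,80),(75,255,255));Y=((22,120,120),(33,255,255))
if __name__=='__main__':
    rep('lamp top',a,sub(a,*G,(195,172,30,20)),.06)
    rep('lamp scene',b,sub(b,*G,(335,215,30,20)),.06)
    rep('panel top',a,sub(a,*Y,(190,185,40,40)),.117)
    rep('panel scene',b,sub(b,*Y,(322,185,36,30)),.117)
    rep('light bay',a,sub(a,(22,175,140),(33,255,255),(372,192,26,26),inv=True),.058)
    c=sub(a,(0,0,70),(179,60,255),(182,168,64,68));rep('charger',a,c,.06)
    L=sub(a,(20,150,120),(33,255,255),(348,176,68,60)); P=np.array([ray(a,u,v,.058)[:2] for u,v in L])
    q=cv2.approxPolyDP((P*1000).astype(np.float32),6,True);print('light poly',q[:,0].round(1).tolist())
    move([.5255,.244,.20],101.7)
E
python3 m2.py
```

```text
lamp top [590.9 258.1] [14.5 39. ] 11.98
lamp scene [589.4 260. ] [15.8 40.1] 12.16
panel top [525.  243.4] [62.6 38.5] 12.33
panel scene [526.1 244.7] [63.1 38.9] 11.9
light bay [ 539.9 -259.4] [57.2 48.9] 11.81
charger [534.2 244.2] [152.7 122.4] 12.3
light poly [[621.7999877929688, -167.6999969482422], [462.8999938964844, -206.5], [488.6000061035156, -335.79998779296875], [624.7999877929688, -310.20001220703125], [623.0, -227.10000610351562], [611.4000244140625, -199.39999389648438]]
off [-396.8 -127.5   30.9] turn [-1.00e-03 -4.00e-04 -5.86e-01] yaw 68.12 tcp [0.2048 0.5102 0.2308] q6 -0.07
```

>>> drive_tool(jaw=[85,85,85,85,85,85,85,85,85,85], offset=[[-30,-10,3],[-70,-22,6],[-112,-36,9],[-154,-50,12],[-196,-64,15],[-238,-78,18],[-280,-90,21],[-322,-103,24],[-362,-116,28],[-397,-128,31]], turn=[[0,0,-0.06],[0,0,-0.12],[0,0,-0.18],[0,0,-0.24],[0,0,-0.3],[0,0,-0.36],[0,0,-0.42],[0,0,-0.48],[0,0,-0.54],[0,0,-0.593]], grip_force=20)

```text
t: 0.93
tcp_pos: [0.5181, 0.2495, 0.2008]
eef_rot: [0.336, -3.123, 0.0]
force: [0.9, 1.2, -1.0]
opening: 0.0854
```

```bash
python3 -c "
from h import *
move([.5253,.2443,.0645],102.1);s=sense();print(s['force'],s['opening'],s['joint_pos'])"
```

```text
off [ -6.   -6.6 136.3] turn [-0.0001 -0.0004  0.003 ] yaw 102.27 tcp [0.5181 0.2495 0.2008] q6 -1.4
[ 0.89920826  1.19445916 -1.00168036] 0.08536542401567458 [ 3.85002270e-01  3.81022888e-01  1.48503179e+00  1.42187233e-05
  1.27594896e+00 -1.39997558e+00]
```

>>> drive_tool(jaw=[85,85,85,85,85,85,85,85,85,85], offset=[[0,0.9,0],[0,0.9,0],[0,0.9,10],[0,0.9,22],[0,0.9,34],[0,0.9,46],[0,0.9,56],[0,0.9,60],[0,0.9,60],[0,0.9,60]], turn=[[0,0,0],[0,0,0],[0,0,0],[0,0,0],[0,0,0],[0,0,0],[0,0,0],[0,0,0],[0,0,0],[0,0,0]])

```text
t: 1.77
tcp_pos: [0.5167, 0.2522, 0.1413]
eef_rot: [-0.331, 3.124, -0.0]
force: [-0.4, -1.0, 0.4]
opening: 0.0854
```

```bash
python3 -c "
from h import *
move([.5253,.2443,.0645],102.1);s=sense();print(s['force'],s['opening'])
f=grab('scene');I=f['frame'];cv2.imwrite('pics/s1.png',cv2.resize(I[120:250,270:420],None,fx=4,fy=4,interpolation=cv2.INTER_CUBIC)[:,:,::-1])"
```

```text
off [-6.7 -9.5 76.8] turn [-0.      0.      0.0002] yaw 102.11 tcp [0.5167 0.2522 0.1413] q6 -1.39
[-0.44497153 -1.02374956  0.42556939] 0.08539206746046417
```

View pics/s1.png

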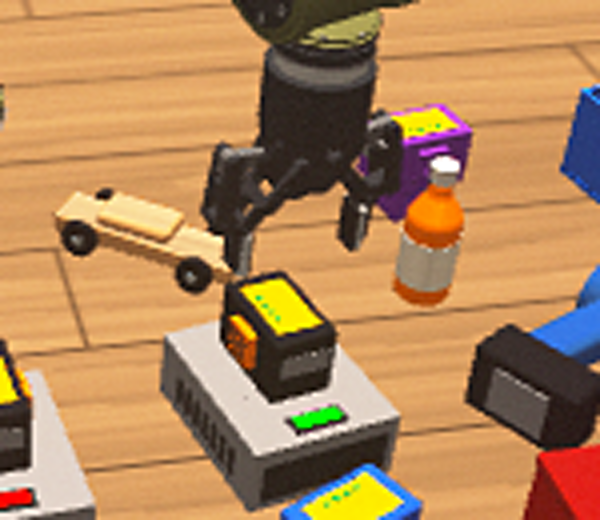

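The crop shows the open jaws above the pack, off to one side by the remaining 11 mm, because the first move was cut short. I'll correct sideways, then go down.

>>> drive_tool(jaw=[85,85,85,85,85,85,85,85,85,85], offset=[[-3,-5,0],[-6.7,-9.5,0],[-6.7,-9.5,0],[-6.7,-9.5,8],[-6.7,-9.5,18],[-6.7,-9.5,28],[-6.7,-9.5,38],[-6.7,-9.5,46],[-6.7,-9.5,50],[-6.7,-9.5,50]], turn=[[0,0,0],[0,0,0],[0,0,0],[0,0,0],[0,0,0],[0,0,0],[0,0,0],[0,0,0],[0,0,0],[0,0,0]])

```text
t: 2.65
tcp_pos: [0.5248, 0.244, 0.0899]
eef_rot: [0.331, -3.122, 0.001]
force: [1.0, -0.4, 0.4]
opening: 0.0847
```

```bash
python3 -c "
from h import *
move([.5253,.2443,.0645],102.1);s=sense();print(s['force'],s['opening'])"
```

```text
off [-0.6  0.1 25.4] turn [-0.0003 -0.0018  0.0001] yaw 102.11 tcp [0.5248 0.244  0.0899] q6 -1.41
[ 0.96636339 -0.36858246  0.40619584] 0.08470708265966591
```

>>> drive_tool(jaw=[85,85,85,80,75,70,68,67,67,67], offset=[[0,0,5],[0,0,11],[0,0,17],[0,0,22],[0,0,25],[0,0,25.4],[0,0,25.4],[0,0,25.4],[0,0,25.4],[0,0,25.4]], turn=[[0,0,0],[0,0,0],[0,0,0],[0,0,0],[0,0,0],[0,0,0],[0,0,0],[0,0,0],[0,0,0],[0,0,0]])

```text
t: 3.48
tcp_pos: [0.5253, 0.2442, 0.0661]
eef_rot: [-0.331, 3.124, 0.0]
force: [0.7, 0.1, -0.2]
opening: 0.067
```

```bash
cat > st.py <<'E'
from h import *
s=sense();R=Ro.from_rotvec(s['eef_rot']);c=R.as_matrix()[:,1]
print('tcp',s['tcp_pos'].round(4),'Ftool',R.inv().apply(s['force']).round(2),'Mtool',R.inv().apply(s['moment']).round(2),'open',round(s['opening'],4),'t',s['t'],'yaw',np.degrees(np.arctan2(c[1],c[0])).round(2),'tool z',R.as_matrix()[:,2].round(4))
E
python3 st.py; python3 st.py
```

```text
tcp [0.5253 0.2442 0.0661] Ftool [-0.73 -0.07  0.18] Mtool [-0.01  0.08  0.  ] open 0.067 t 3.4833 yaw 102.1 tool z [ 4.e-04  2.e-04 -1.e+00]
tcp [0.5253 0.2442 0.0661] Ftool [-0.73 -0.07  0.18] Mtool [-0.01  0.08  0.  ] open 0.067 t 3.4833 yaw 102.1 tool z [ 4.e-04  2.e-04 -1.e+00]
```

>>> drive_tool(jaw=[66,65,64,63,62,62,62,62,62,62], offset=[[0,0,0],[0,0,-0.4],[0,0,-0.8],[0,0,-1],[0,0,-1],[0,0,-1],[0,0,-1],[0,0,-1],[0,0,-1],[0,0,-1]], turn=[[0,0,0],[0,0,0],[0,0,0],[0,0,0],[0,0,0],[0,0,0],[0,0,0],[0,0,0],[0,0,0],[0,0,0]], grip_force=20)

```text
t: 4.32
tcp_pos: [0.5253, 0.2442, 0.067]
eef_rot: [-0.331, 3.124, 0.0]
force: [-0.5, 0.2, 4.3]
opening: 0.0621
```

```bash
python3 st.py
```

```text
tcp [0.5253 0.2442 0.067 ] Ftool [ 0.47  0.28 -4.3 ] Mtool [-0.06  0.29  0.02] open 0.0621 t 4.3167 yaw 102.1 tool z [ 2.e-04  1.e-04 -1.e+00]
```

>>> drive_tool(jaw=[61,60,59,58,57,56,55,54,53,52], offset=[[0,0,-0.5],[0,0,-0.9],[0,0,-1.3],[0,0,-1.7],[0,0,-2.0],[0,0,-2.3],[0,0,-2.6],[0,0,-2.9],[0,0,-3],[0,0,-3]], turn=[[0,0,0],[0,0,0],[0,0,0],[0,0,0],[0,0,0],[0,0,0],[0,0,0],[0,0,0],[0,0,0],[0,0,0]], grip_force=25)

```text
t: 5.15
tcp_pos: [0.5254, 0.2443, 0.0706]
eef_rot: [-0.331, 3.123, 0.0]
force: [-1.7, 0.5, 6.4]
opening: 0.0524
```

```bash
python3 st.py
```

```text
tcp [0.5254 0.2443 0.0706] Ftool [ 1.52  0.82 -6.41] Mtool [-0.19  0.38 -0.  ] open 0.0524 t 5.15 yaw 102.11 tool z [ 8.e-04  4.e-04 -1.e+00]
```

>>> drive_tool(jaw=[50,50,50,50,50,50,50,50,50,50], offset=[[0,0,0],[0,0,0],[0,0,-0.5],[0,0,-1],[0,0,-2],[0,0,-3],[0,0,-4],[0,0,-5],[0,0,-6],[0,0,-6]], turn=[[0,0,0],[0,0,0],[0,0,0],[0,0,0],[0,0,0],[0,0,0],[0,0,0],[0,0,0],[0,0,0],[0,0,0]], grip_force=40)

```text
t: 5.98
tcp_pos: [0.5253, 0.2443, 0.076]
eef_rot: [-0.331, 3.124, 0.0]
force: [-0.1, 2.5, 1.4]
opening: 0.0514
```

```bash
python3 st.py
```

```text
tcp [0.5253 0.2443 0.076 ] Ftool [-0.47  2.48 -1.38] Mtool [-0.47 -0.01  0.02] open 0.0514 t 5.9833 yaw 102.1 tool z [ 3.e-04  2.e-04 -1.e+00]
```

>>> drive_tool(jaw=[50,50,50,50,50,50,50,50,50,50], offset=[[0,0,-2],[0,0,-5],[0,0,-9],[0,0,-14],[0,0,-19],[0,0,-24],[0,0,-30],[0,0,-37],[0,0,-45],[0,0,-52]], turn=[[0,0,0],[0,0,0],[0,0,0],[0,0,0],[0,0,0],[0,0,0],[0,0,0],[0,0,0],[0,0,0],[0,0,0]])

```text
t: 6.82
tcp_pos: [0.5253, 0.2442, 0.1289]
eef_rot: [-0.331, 3.124, 0.0]
force: [-0.3, -0.5, -5.0]
opening: 0.0517
```

```bash
python3 st.py; python3 -c "
from h import *
f=grab('scene');I=f['frame'];cv2.imwrite('pics/s2.png',cv2.resize(I[120:250,270:420],None,fx=4,fy=4,interpolation=cv2.INTER_CUBIC)[:,:,::-1])"
```

```text
tcp [0.5253 0.2442 0.1289] Ftool [ 0.34 -0.39  4.96] Mtool [0.04 0.01 0.05] open 0.0517 t 6.8167 yaw 102.1 tool z [ 4.e-04  1.e-04 -1.e+00]
```

View pics/s2.png

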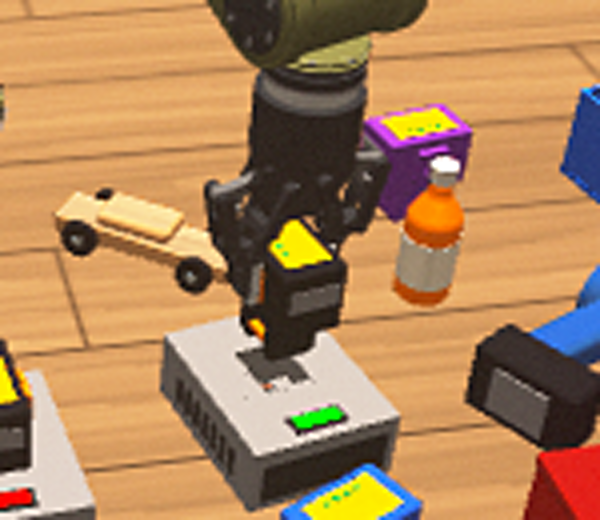

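Pack is out cleanly: about 5 N of weight, upright, and the charger bay is empty. Raise it and carry it to the light.

```bash
python3 -c "
from h import *
move([.5325,-.0075,.2],101.8);move([.5398,-.2590,.2],101.5)"
```

```text
off [  46.2 -247.7  -69.9] turn [0.0004 0.0025 0.0053] yaw 102.1 tcp [0.5259 0.2444 0.1303] q6 -1.41
off [  91.7 -495.1  -70.1] turn [0.0004 0.0025 0.0105] yaw 102.1 tcp [0.5259 0.2444 0.1303] q6 -1.41
```

>>> drive_tool(jaw=[50,50,50,50,50,50,50,50,50,50], offset=[[0,0,-6],[0,0,-14],[0,0,-24],[0,0,-34],[0,0,-44],[0,0,-54],[0,0,-62],[0,0,-68],[0,0,-71],[0,0,-71]], turn=[[0,0,0],[0,0,0],[0,0,0],[0,0,0],[0,0,0],[0,0,0],[0,0,0],[0,0,0],[0,0,0],[0,0,0]])

```text
t: 7.7
tcp_pos: [0.5254, 0.2442, 0.1995]
eef_rot: [-0.331, 3.123, 0.0]
force: [0.3, -0.2, -3.9]
opening: 0.0515
```

>>> drive_tool(jaw=[50,50,50,50,50,50,50,50,50,50], offset=[[1,-6,0],[4,-20,0],[8,-42,0],[13,-70,0],[18,-98,0],[24,-128,0],[29,-158,0],[35,-188,0],[40,-218,0],[46,-248,0]], turn=[[0,0,0],[0,0,0],[0,0,0],[0,0,0],[0,0,0],[0,0,0],[0,0,0],[0,0,0],[0,0,0],[0,0,0.005]])

```text
t: 8.53
tcp_pos: [0.5315, -0.0105, 0.1985]
eef_rot: [0.323, -3.124, 0.0]
force: [0.0, -0.1, -4.8]
opening: 0.0515
```

```bash
python3 -c "
from h import *
move([.5398,-.2590,.2],101.5)"
```

```text
off [  42.6 -245.    -1.5] turn [-0.     -0.0007  0.0051] yaw 101.79 tcp [ 0.5315 -0.0105  0.1985] q6 -1.87
```

>>> drive_tool(jaw=[50,50,50,50,50,50,50,50,50,50], offset=[[5,-30,0],[11,-60,0],[16,-90,0],[21,-120,0],[26,-148,0],[31,-175,0],[35,-200,0],[39,-222,0],[42,-238,0],[43,-245,0]], turn=[[0,0,0],[0,0,0],[0,0,0],[0,0,0],[0,0,0],[0,0,0],[0,0,0],[0,0,0],[0,0,0],[0,0,0.005]])

```text
t: 9.37
tcp_pos: [0.5393, -0.259, 0.1983]
eef_rot: [0.312, -3.125, -0.0]
force: [-0.3, 0.4, -4.9]
opening: 0.0512
```

```bash
python3 -c "
from h import *
move([.5398,-.2590,.13],101.5)"
```

```text
off [-0.5 -0.1 68.3] turn [ 0.0003 -0.0009 -0.0017] yaw 101.4 tcp [ 0.5393 -0.259   0.1983] q6 -2.28
```

>>> drive_tool(jaw=[50,50,50,50,50,50,50,50,50,50], offset=[[0,0,4],[0,0,12],[0,0,22],[0,0,34],[0,0,46],[0,0,56],[0,0,64],[0,0,70],[0,0,74],[0,0,74]], turn=[[0,0,0],[0,0,0],[0,0,0],[0,0,0],[0,0,0],[0,0,0],[0,0,0],[0,0,0],[0,0,0],[0,0,0]])

```text
t: 10.2
tcp_pos: [0.5401, -0.2564, 0.124]
eef_rot: [0.315, -3.125, -0.001]
force: [-0.2, -0.7, -6.0]
opening: 0.0519
```

```bash
python3 st.py; python3 -c "
from h import *
import pickle
a=grab('top');b=grab('scene');pickle.dump((a,b),open('f1.pkl','wb'))
up=lambda I,x,y,w,h: cv2.resize(I[y:y+h,x:x+w],(400,400),interpolation=cv2.INTER_CUBIC)
cv2.imwrite('pics/s3.png',np.hstack([up(a['frame'],340,140,90,90),up(b['frame'],120,140,110,110)])[:,:,::-1])
move([.5398,-.2590,.1],101.5)"
```

```text
tcp [ 0.5401 -0.2564  0.124 ] Ftool [ 0.32 -0.66  6.03] Mtool [-0.02 -0.01 -0.01] open 0.0519 t 10.2 yaw 101.53 tool z [-9.e-04  5.e-04 -1.e+00]
off [ 1.1 -2.1 25.2] turn [-0.0003  0.0004  0.0005] yaw 101.53 tcp [ 0.5405 -0.2567  0.1252] q6 -2.28
```

View pics/s3.png

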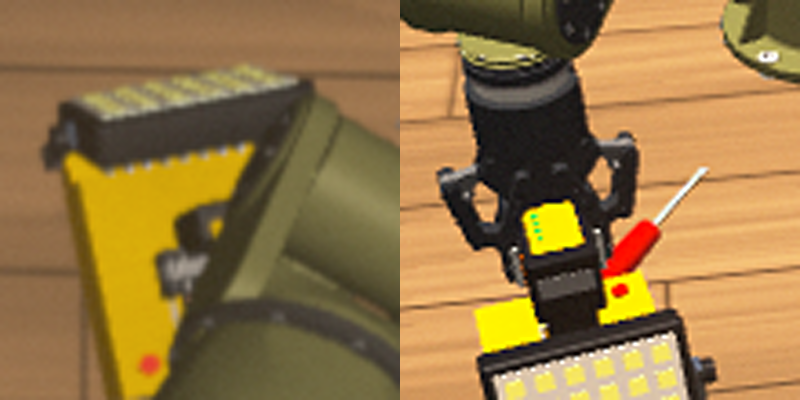

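The top view is blocked by the arm. The scene crop shows the pack upright over the base, in line with it. I'll take out the 2 mm sideways error and ease down towards the mouth.

>>> drive_tool(jaw=[50,50,50,50,50,50,50,50,50,50], offset=[[0.5,-1,0],[1,-2.2,0],[1,-2.2,2],[1,-2.2,5],[1,-2.2,8],[1,-2.2,11],[1,-2.2,14],[1,-2.2,15],[1,-2.2,15],[1,-2.2,15]], turn=[[0,0,0],[0,0,0],[0,0,0],[0,0,0],[0,0,0],[0,0,0],[0,0,0],[0,0,0],[0,0,0],[0,0,0]])

```text
t: 11.13
tcp_pos: [0.5398, -0.2589, 0.1098]
eef_rot: [0.316, -3.126, -0.0]
force: [-0.4, -0.1, -4.2]
opening: 0.0517
```

```bash
python3 st.py; python3 -c "
from h import *
move([.5398,-.2590,.1],101.5);move([.5398,-.2590,.1],101.5)"
```

```text
tcp [ 0.5398 -0.2589  0.1098] Ftool [0.36 0.01 4.23] Mtool [-0.03  0.    0.01] open 0.0517 t 11.1333 yaw 101.53 tool z [-1.e-04  0.e+00 -1.e+00]
off [ 0.  -0.1  9.8] turn [ 0.     -0.0001  0.0006] yaw 101.53 tcp [ 0.5398 -0.2589  0.1098] q6 -2.28
off [ 0.  -0.1  9.8] turn [ 0.     -0.0001  0.0006] yaw 101.53 tcp [ 0.5398 -0.2589  0.1098] q6 -2.28
```

>>> drive_tool(jaw=[50,50,50,50,50,50,50,50,50,50], offset=[[0,0,1],[0,0,2],[0,0,3],[0,0,4],[0,0,5],[0,0,6],[0,0,7],[0,0,8],[0,0,9],[0,0,10]], turn=[[0,0,0],[0,0,0],[0,0,0],[0,0,0],[0,0,0],[0,0,0],[0,0,0],[0,0,0],[0,0,0],[0,0,0]])

```text
t: 11.97
tcp_pos: [0.5398, -0.2589, 0.0997]
eef_rot: [0.316, -3.126, -0.0]
force: [-1.1, -0.5, -4.5]
opening: 0.0517
```

```bash
python3 st.py
```

```text
tcp [ 0.5398 -0.2589  0.0997] Ftool [ 1.22 -0.26  4.52] Mtool [ 0.02 -0.03  0.06] open 0.0517 t 11.9667 yaw 101.53 tool z [-1.e-04  0.e+00 -1.e+00]
```

>>> drive_tool(jaw=[50,50,50,50,50,50,50,50,50,50], offset=[[0,0,0.6],[0,0,1.2],[0,0,1.8],[0,0,2.4],[0,0,3],[0,0,3.6],[0,0,4.2],[0,0,4.8],[0,0,5.4],[0,0,6]], turn=[[0,0,0],[0,0,0],[0,0,0],[0,0,0],[0,0,0],[0,0,0],[0,0,0],[0,0,0],[0,0,0],[0,0,0]])

```text
t: 12.8
tcp_pos: [0.5398, -0.259, 0.0938]
eef_rot: [0.315, -3.126, -0.0]
force: [-0.6, 0.4, -5.4]
opening: 0.0517
```

```bash
python3 st.py
```

```text
tcp [ 0.5398 -0.259   0.0938] Ftool [0.47 0.53 5.4 ] Mtool [ 0.01 -0.01 -0.01] open 0.0517 t 12.8 yaw 101.53 tool z [-0.  0. -1.]
```

>>> drive_tool(jaw=[50,50,50,50,50,50,50,50,50,50], offset=[[0,0,0.8],[0,0,1.6],[0,0,2.4],[0,0,3.2],[0,0,4],[0,0,4.8],[0,0,5.6],[0,0,6.4],[0,0,7.2],[0,0,8]], turn=[[0,0,0],[0,0,0],[0,0,0],[0,0,0],[0,0,0],[0,0,0],[0,0,0],[0,0,0],[0,0,0],[0,0,0]])

```text
t: 13.63
tcp_pos: [0.5398, -0.259, 0.0858]
eef_rot: [-0.315, 3.126, -0.0]
force: [1.0, 0.4, -4.9]
opening: 0.0517
```

```bash
python3 st.py
```

```text
tcp [ 0.5398 -0.259   0.0858] Ftool [-1.05  0.21  4.91] Mtool [-0.01 -0.01 -0.01] open 0.0517 t 13.6333 yaw 101.53 tool z [ 0. -0. -1.]
```

>>> drive_tool(jaw=[50,50,50,50,50,50,50,50,50,50], offset=[[0,0,0.8],[0,0,1.6],[0,0,2.4],[0,0,3.2],[0,0,4],[0,0,4.8],[0,0,5.6],[0,0,6.4],[0,0,7.2],[0,0,8]], turn=[[0,0,0],[0,0,0],[0,0,0],[0,0,0],[0,0,0],[0,0,0],[0,0,0],[0,0,0],[0,0,0],[0,0,0]])

```text
t: 14.47
tcp_pos: [0.5398, -0.2589, 0.0778]
eef_rot: [-0.316, 3.126, -0.0]
force: [-0.6, 0.3, -5.4]
opening: 0.0516
```

```bash
python3 st.py
```

```text
tcp [ 0.5398 -0.2589  0.0778] Ftool [0.53 0.38 5.39] Mtool [ 0.02 -0.05 -0.06] open 0.0516 t 14.4667 yaw 101.53 tool z [ 0. -0. -1.]
```

>>> drive_tool(jaw=[50,50,50,50,50,50,50,50,50,50], offset=[[0,0,0.5],[0,0,1],[0,0,1.5],[0,0,2],[0,0,2.5],[0,0,3],[0,0,3.5],[0,0,4],[0,0,4],[0,0,4]], turn=[[0,0,0],[0,0,0],[0,0,0],[0,0,0],[0,0,0],[0,0,0],[0,0,0],[0,0,0],[0,0,0],[0,0,0]])

```text
t: 15.3
tcp_pos: [0.5399, -0.259, 0.074]
eef_rot: [-0.316, 3.125, -0.0]
force: [-1.7, 0.6, 1.9]
opening: 0.0515
```

```bash
python3 st.py
```

```text
tcp [ 0.5399 -0.259   0.074 ] Ftool [ 1.57  0.97 -1.93] Mtool [-0.28  0.3  -0.03] open 0.0515 t 15.3 yaw 101.53 tool z [ 3.e-04 -1.e-04 -1.e+00]
```

>>> drive_tool(jaw=[50,50,50,50,50,50,50,50,50,50], offset=[[0,0,0.7],[0,0,1.4],[0,0,2.1],[0,0,2.8],[0,0,3.5],[0,0,4.2],[0,0,5],[0,0,5.5],[0,0,5.5],[0,0,5.5]], turn=[[0,0,0],[0,0,0],[0,0,0],[0,0,0],[0,0,0],[0,0,0],[0,0,0],[0,0,0],[0,0,0],[0,0,0]])

```text
t: 16.13
tcp_pos: [0.5399, -0.259, 0.0686]
eef_rot: [-0.315, 3.125, -0.0]
force: [-2.8, 2.3, 6.5]
opening: 0.0515
```

```bash
python3 st.py
```

```text
tcp [ 0.5399 -0.259   0.0686] Ftool [ 2.32  2.85 -6.49] Mtool [-0.45  0.52  0.01] open 0.0515 t 16.1333 yaw 101.53 tool z [ 4.e-04 -2.e-04 -1.e+00]
```

>>> drive_tool(jaw=[50,50,50,50,50,50,50,50,50,50], offset=[[0,0,0.3],[0,0,0.6],[0,0,0.9],[0,0,1.2],[0,0,1.5],[0,0,1.8],[0,0,2],[0,0,2],[0,0,2],[0,0,2]], turn=[[0,0,0],[0,0,0],[0,0,0],[0,0,0],[0,0,0],[0,0,0],[0,0,0],[0,0,0],[0,0,0],[0,0,0]])

```text
t: 16.97
tcp_pos: [0.5399, -0.259, 0.0668]
eef_rot: [-0.316, 3.125, -0.001]
force: [-2.9, 2.3, 8.4]
opening: 0.0514
```

```bash
python3 st.py
```

```text
tcp [ 0.5399 -0.259   0.0668] Ftool [ 2.35  2.86 -8.42] Mtool [-0.54  0.6   0.02] open 0.0514 t 16.9667 yaw 101.53 tool z [ 5.e-04 -3.e-04 -1.e+00]
```

>>> drive_tool(jaw=[50,50,50,50,50,50,50,50,50,50], offset=[[0,0,0.1],[0,0,0.2],[0,0,0.3],[0,0,0.4],[0,0,0.5],[0,0,0.5],[0,0,0.5],[0,0,0.5],[0,0,0.5],[0,0,0.5]], turn=[[0,0,0],[0,0,0],[0,0,0],[0,0,0],[0,0,0],[0,0,0],[0,0,0],[0,0,0],[0,0,0],[0,0,0]])

```text
t: 17.8
tcp_pos: [0.5399, -0.259, 0.0667]
eef_rot: [-0.315, 3.125, -0.001]
force: [-5.7, 3.3, 13.6]
opening: 0.0517
```

```bash
python3 st.py
```

```text
tcp [ 0.5399 -0.259   0.0667] Ftool [  4.89   4.33 -13.56] Mtool [-0.84  0.83 -0.02] open 0.0517 t 17.8 yaw 101.53 tool z [ 6.e-04 -3.e-04 -1.e+00]
```

>>> drive_tool(jaw=[50,50,50,50,50,50,50,50,50,50], offset=[[0,0,0.1],[0,0,0.2],[0,0,0.3],[0,0,0.4],[0,0,0.5],[0,0,0.5],[0,0,0.5],[0,0,0.5],[0,0,0.5],[0,0,0.5]], turn=[[0,0,0],[0,0,0],[0,0,0],[0,0,0],[0,0,0],[0,0,0],[0,0,0],[0,0,0],[0,0,0],[0,0,0]])

```text
t: 18.63
tcp_pos: [0.5399, -0.259, 0.0667]
eef_rot: [-0.316, 3.125, -0.001]
force: [-8.8, 4.4, 18.2]
opening: 0.0519
```

```bash
python3 st.py
```

```text
tcp [ 0.5399 -0.259   0.0667] Ftool [  7.73   6.07 -18.19] Mtool [-1.06  1.18  0.01] open 0.0519 t 18.6333 yaw 101.53 tool z [ 6.e-04 -4.e-04 -1.e+00]
```

Hard stop: the TCP has stopped moving while force rises, so the shoulder is on the base, with about 23 N in all against the 45 N limit. Let go now, following the pads' swing with the tool so the pack isn't dragged up.

>>> drive_tool(jaw=[56,60,64,68,73,79,85,85,85,85], offset=[[0,0,0.4],[0,0,1.2],[0,0,2],[0,0,2],[0,0,2],[0,0,2],[0,0,1],[0,0,0],[0,0,0],[0,0,0]], turn=[[0,0,0],[0,0,0],[0,0,0],[0,0,0],[0,0,0],[0,0,0],[0,0,0],[0,0,0],[0,0,0],[0,0,0]])

```text
t: 19.47
tcp_pos: [0.5398, -0.259, 0.0654]
eef_rot: [-0.315, 3.126, -0.0]
force: [-0.8, -0.1, 0.0]
opening: 0.0849
```

```bash
python3 st.py
```

```text
tcp [ 0.5398 -0.259   0.0654] Ftool [ 0.83  0.11 -0.05] Mtool [ 0.02 -0.03  0.02] open 0.0849 t 19.4667 yaw 101.53 tool z [ 1.e-04 -1.e-04 -1.e+00]
```

Retreat straight up, then back away to see.

>>> drive_tool(jaw=[85,85,85,85,85,85,85,85,85,85], offset=[[0,0,-4],[0,0,-12],[0,0,-24],[0,0,-40],[0,0,-58],[0,0,-76],[0,0,-94],[0,0,-112],[0,0,-126,0],[0,0,-130]], turn=[[0,0,0],[0,0,0],[0,0,0],[0,0,0],[0,0,0],[0,0,0],[0,0,0],[0,0,0],[0,0,0],[0,0,0]])

```text
$.offset[8]: bad value
```

>>> drive_tool(jaw=[85,85,85,85,85,85,85,85,85,85], offset=[[0,0,-4],[0,0,-12],[0,0,-24],[0,0,-40],[0,0,-58],[0,0,-76],[0,0,-94],[0,0,-112],[0,0,-126],[0,0,-130]], turn=[[0,0,0],[0,0,0],[0,0,0],[0,0,0],[0,0,0],[0,0,0],[0,0,0],[0,0,0],[0,0,0],[0,0,0]])

```text
t: 20.3
tcp_pos: [0.5405, -0.2593, 0.1991]
eef_rot: [-0.315, 3.122, -0.004]
force: [-0.5, 0.4, -0.4]
opening: 0.085
```

>>> drive_tool(jaw=[85,85,85,85,85,85,85,85,85,85], offset=[[-3,15,0],[-6,35,0],[-10,60,0],[-15,85,0],[-20,110,0],[-25,135,0],[-30,160,0],[-32,180,0],[-34,195,0],[-35,200,0]], turn=[[0,0,0],[0,0,0],[0,0,0],[0,0,0],[0,0,0],[0,0,0],[0,0,0],[0,0,0],[0,0,0],[0,0,0]])

```text
t: 21.13
tcp_pos: [0.5335, -0.0535, 0.195]
eef_rot: [0.319, -3.125, -0.001]
force: [0.0, -0.1, 0.5]
opening: 0.085
```

```bash
python3 st.py
python3 - <<'E'
from m2 import *
a=grab('top');b=grab('scene')
up=lambda I,x,y,w,h: cv2.resize(I[y:y+h,x:x+w],(400,400),interpolation=cv2.INTER_CUBIC)
cv2.imwrite('pics/s4.png',np.hstack([up(a['frame'],340,140,90,90),up(b['frame'],120,140,110,110)])[:,:,::-1])
for z in (.115,): rep('panel top',a,sub(a,*Y,(374,190,24,32)),z)
E
```

```text
tcp [ 0.5335 -0.0535  0.195 ] Ftool [ 0.01 -0.15 -0.52] Mtool [ 0.03  0.05 -0.  ] open 0.085 t 21.1333 yaw 101.64 tool z [-8.e-04  4.e-04 -1.e+00]
panel top [ 539.1 -260.4] [62.8 39.5] 11.57
```

View pics/s4.png

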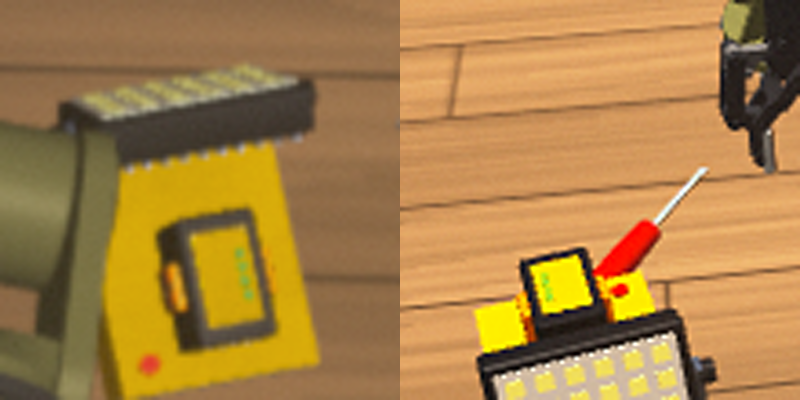

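Run:
```python
from m2 import *
from m2 import a as a0,b as b0
a=grab('top');b=grab('scene')
for z in (.115,.119,.123):
    rep('top %g'%z,a,sub(a,*Y,(374,190,24,32)),z); rep('scene',b,sub(b,*Y,(154,209,20,22)),z)
# tab points
O=((8,150,120),(19,255,255))
for x0,w in ((372,12),(396,12)):
    c=sub(a,*O,(x0,190,w,30)); m=c.mean(0); print('tab',m.round(1),ray(a,*m,.106)[:2].round(4))
# changes elsewhere (top view, before vs now)
d=cv2.absdiff(a['frame'],a0['frame']).max(2)>60
n,l,s,cc=cv2.connectedComponentsWithStats(d.astype(np.uint8))
print([ (s[i,:4].tolist(),int(s[i,4])) for i in range(1,n) if s[i,4]>15])
d=cv2.absdiff(b['frame'],b0['frame']).max(2)>60
n,l,s,cc=cv2.connectedComponentsWithStats(d.astype(np.uint8))
print([ (s[i,:4].tolist(),int(s[i,4])) for i in range(1,n) if s[i,4]>15])
```

```text
top 0.115 [ 539.5 -260.3] [63.3 39.3] 11.74
scene [ 540.  -258.7] [63.9 38.3] 11.65
top 0.119 [ 539.  -259.2] [63.1 39.2] 11.74
scene [ 544.8 -257.9] [63.5 38.1] 11.65
top 0.123 [ 538.5 -258.1] [62.9 39.1] 11.74
scene [ 549.7 -257.1] [63.2 37.9] 11.65
tab [379.3 204.7] [ 0.5313 -0.2309]
tab [399.3 200.7] [ 0.5437 -0.2875]
[([301, 162, 32, 52], 488), ([355, 175, 12, 28], 154), ([375, 187, 27, 33], 428), ([200, 188, 25, 33], 658), ([294, 193, 7, 7], 39), ([348, 202, 8, 15], 83), ([289, 216, 69, 46], 737), ([352, 250, 5, 11], 38), ([283, 262, 17, 31], 243), ([353, 262, 6, 10], 26), ([346, 275, 13, 21], 54), ([274, 295, 13, 47], 218), ([357, 297, 5, 44], 109), ([7, 313, 162, 107], 5877), ([0, 341, 12, 29], 173), ([270, 344, 7, 5], 20), ([267, 349, 11, 21], 110), ([317, 356, 8, 8], 50), ([287, 359, 53, 28], 421), ([174, 364, 89, 56], 1774), ([351, 364, 4, 26], 63), ([107, 391, 12, 12], 90), ([282, 393, 16, 5], 44), ([332, 396, 35, 24], 338), ([168, 403, 23, 17], 246), ([263, 410, 4, 7], 19)]
[([209, 1, 11, 46], 99), ([221, 0, 5, 5], 25), ([203, 0, 99, 123], 3629), ([307, 0, 112, 102], 4062), ([273, 5, 34, 74], 1433), ([406, 75, 12, 23], 100), ([213, 84, 35, 19], 448), ([214, 137, 38, 24], 240), ([250, 143, 10, 5], 18), ([254, 147, 9, 11], 60), ([207, 151, 36, 37], 417), ([247, 158, 18, 23], 185), ([325, 188, 30, 33], 616), ([152, 208, 27, 26], 419)]
```

```bash
python3 -c "
from h import *
print(job_done())"
```

```text
the job is handed in; nothing more can be done
None
```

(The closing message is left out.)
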